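Press a watch glass home with the wing screw

TASK

The watch lies on the anvil of the small screw press with its glass still standing proud of the case. Run the loose wing screw down (clockwise from above) by pushing its wings round with the fingers, without gripping it, until the die has pressed the glass fully home in the case. Leave the watch in its nest and the other things on the bench where they are.

Things in the scene. Friction and masses are not known exactly. Their poses are not given: they have to be found in the camera images.
- press: Fixed screw press, dark iron base 105 x 190 x 22 mm. Origin on the bench right below the vertical screw axis; z up; +y from the screw axis to the column. Steel column 22 mm thick, 85 mm from the screw axis, top 276 mm above the bench, higher than the wings: keep the hand's body off it. The arm (34 mm wide, top 113 mm; nut flange 118 mm) joins column and screw.
- wing_screw (a joint): Turn of the wing screw, rad, growing clockwise from above; lowers the die 10 mm a turn. At 0 fully up, wings along the press's x axis. Starts at 0 to 2.8. Die meets glass at 7.5, glass home at 8.8 to 9, solid stop at 9.74. At the wings: 1 N running free, 2 to 4 N while pressing, rising to 10 N towards the stop. Stays where left, but from the stop springs back to about 8.9.
- wing_hub (a point): On the screw axis at mid-height of the wings; turns and sinks with the screw, 162 mm above the bench fully up, 146 mm fully down. Its x axis lies along the wings. Hub 19 mm thick (collar below it 23 mm). Two opposite upright round ears, discs 26 mm across, 7 mm thick, centred 26 mm from the axis at this height, reaching 39 mm out. Fully down, 15 mm stay free between ears and arm.
- ram (a joint): How far the spindle with its black 24 mm die has come down, in m: 0 up, 0.012 touching the proud glass, about 0.014 glass home, 0.0155 solid stop.
- ears_push: The half of both ears (3.5 mm thick) whose outer faces are pushed to turn the screw clockwise. Origin on the screw axis, 28 mm below point wing_hub.
- ears_back: The other half of both ears, with the opposite faces; same origin. Pressing on it and ears_push at once is pinching.
- watch: Loose steel watch case without strap, 40 mm across, 10 mm tall, lying in the nest under the die. Origin at the centre of its underside, z up.
- watch_glass (a joint): How far the round watch glass (31 mm across) has been pressed into the case, in m: 0 standing 2 mm proud, 0.002 fully home, flush with the case. It takes about 25 N from the die and stays where it is left.
- hub: Bright metal hub and collar of the wing screw, between the ears; turns with them. Origin on the screw axis at the collar's underside, 28 mm below point wing_hub. Gripping it is gripping the screw.
- nest (a point): Centre of the floor of the white nest on the anvil, 40 mm above the bench on the screw axis, rim 4 mm high, 42 mm inside.
- loupe: Loose black eye loupe, 36 mm across, 37 mm tall, standing on the bench beside the press; to be left alone. Origin under its centre.
- jar: Loose glass jar with knob lid, 72 mm across, 62 mm tall, beside the press; to be left alone. Origin under its centre.
- screwdriver: Loose dark screwdriver 130 mm long lying beside the press; to be left alone. Origin under its middle.
Not all that is in view belongs to the job. Of the things like the watch, leave any that is orange; of the rest the smaller one is meant.

How it is judged:
By the outcome, as a careful person would: the job done as asked, in the order asked, and still so for the second after the job is handed in, with the robot touching nothing.
It also fails if it takes over 72 s, if anything falls off the work surface, if the arm or the gripper's body presses on something with over 40 N, if the wrist force passes 120 N, or if a joint passes its speed limit or range.

ROBOT

A 7-joint arm with a two-finger parallel gripper is mounted at the origin on the work surface. World frame = base frame: x ahead of the robot, y to its left, z up, the work surface at z = 0. Lengths are in m, angles in rad, forces in N, time in s.
With the tool pointing down it reaches from about 0.35 to 0.9 m from the base axis. Payload 8.1 kg.
Tool frame: the origin (TCP) lies at the very end of the fingers, on their centre line; the grasp point (between the pads) lies 19 mm behind it (arm.grip_depth is the distance from the TCP to the grasp point, in m); x points along the fingers, z is the direction in which the jaws open and shut, and the axes are right-handed (so a half turn about x gives the same grasp; the last joint's range is limited). The gripper opens to 92 mm and grips with 3 to 60 N. Pads are 19 mm wide; open, the fingers measure 130 mm over their backs; the gripper's body (75 mm by 190 mm) begins 47 mm behind the grasp point.
Start: joints at [1.191, 0.434, 0.025, 1.573, -0.012, 1.134, -0.075], TCP at [0.171, -0.601, 0.227] pointing down, gripper open.
Joint ranges: [-2.62, 2.62], [-0.44, 2.09], [-1.27, 1.32], [0.08, 2.57], [-1.32, 4.46], [0.12, 2], [-2.74, 2.74]. Speed limits (rad/s): [2.22, 2.22, 3.01, 3.01, 3.14, 3.14, 3.14].

INTERFACE

Orientations are given as a rotation vector (axis times angle).
In Python, from cell import status, cams, arm gives the robot as it stands. The module is installed in compiled form; this text tells all that it offers.
- The arm moves only by the tool step_arm, never from a script. Its argument "rows" is a list of rows, each a list of 7 numbers: the gripper command: -1 is fully open, 1 is shut, values between are in proportion, then the shift along the tool's x, y, z as a fraction of full scale, then the turn, a rotation vector about the tool's x, y, z as a fraction of full scale. In form: [[grip, x, y, z, rx, ry, rz], ...]. A call has 1 to 12 rows; each row is the pose to reach, as a shift and turn from the pose commanded when the call began, along the tool's axes at that moment; what a row does not reach only later rows make up. Full scale, the value 1, is 80 cm for a shift and 60 degrees for a turn. A row lasts 1/12 s, in which the tool goes at most 41.7 mm and 7.16 degrees, less where a joint would pass 70% of its speed; a pose out of reach is approached as far as the arm can. A call with a number of a shift or a turn outside -1 to 1 is refused whole. A call with a gripper value outside its range is refused whole. The fingers move at their own pace and stop on an object; "newtons" is the grip in N (left out, the last holds). Time passes only in rows, so rows that repeat a pose let the fingers close. It gives the time, the measured TCP pose, the force and the opening at its end, in the units of the state.
- status.observe(): the state, without advancing time (a new reading comes with each control period).
- cams.get_image(name): name is "side" or "top" or "wrist"; returns a dict with "pixels" (400x640x3 uint8, red, green, blue), "range_z" (400x640 float32, m along the optical axis (not along the pixel's ray), 0 where there is no reading), "camera_matrix" (3x3 intrinsics, pixels), "eye" and "attitude" of the camera in the world; the wrist camera has in their place "tool_from_camera" (4x4, takes a point from camera to tool coordinates, whose origin is the TCP and whose axes are the tool frame's). Camera axes: x right, y down, z forward; pixel columns grow to the right and rows downward; lengths in m; the calibration is good to about 2 mm. The wrist camera is an equidistant fisheye: a pixel r from the principal point sees the ray r / f radians off the axis. A picture is of the moment at which its call begins: read the wrist's pose just before it.
- arm.sign_off(): hands the job in, once; it reports no verdict.
The state is a dict: "clock": time; "joints": joint angles; "dq": joint speeds; "joint_efforts": joint torques, N m; "position": TCP position; "ee_rot": TCP orientation; "force": force on the tool from outside, world axes, zero at the start; "ft_torque": the same for the moment, N m; "width": opening from 0.0 (shut) to 1.0 (fully open).
Only numpy, scipy, OpenCV 4.12 (cv2) and the standard library are available. Lean on these libraries where they do the work, as an engineer would, in place of code of your own. Each camera call takes 0.05 s, during which the arm holds its last target.

## Working session

There is one attempt and no reset: what is moved stays moved. The work goes in short steps, Python scripts to look and compute and a tool call to move; the robot and the scene stay as the last step left them, time stands still between calls to the robot, and variables do not carry over. Pictures are saved under pics/ and viewed, and the job is handed in when it is done.

Besides the shell and the picture viewer there is one more tool, called by a JSON object that holds its "api" and its "payload", one argument or row to a line. step_arm: Moves the arm, as the interface text tells. Its arguments: {"type":"object","properties":{"rows":{"type":"array","items":{"type":"array","items":{"type":"number"}}},"newtons":{"type":"number"}},"required":["rows"]}

```bash
mkdir -p pics; python3 - <<'E'
from cell import status,cams,arm
import cv2,numpy as np
print(status.observe(), arm.grip_depth)
for n in ("side","top","wrist"):
    d=cams.get_image(n); cv2.imwrite(f"pics/{n}0.png",d["pixels"][:,:,::-1])
    np.savez(f"/tmp/{n}0.npz",**{k:v for k,v in d.items()})
    print(n,{k:np.round(v,4).tolist() for k,v in d.items() if k not in("pixels","range_z")})
E
```

```text
{'clock': 0.0, 'joints': array([ 1.19136094,  0.43520021,  0.02496026,  1.57407214, -0.01159858,
        1.13399249, -0.07509263]), 'dq': array([ 6.73207173e-04, -2.71875246e-04,  2.54354857e-04,  2.93766111e-04,
        1.82050073e-04, -1.94557881e-05,  1.31090833e-03]), 'joint_efforts': array([-2.93683183e-05, -6.67851019e+01,  9.85009521e-01, -3.14454424e+01,
       -6.05704263e-02,  4.30386979e-02,  2.34615745e-04]), 'position': array([ 0.17063762, -0.60073911,  0.22596862]), 'ee_rot': array([ 1.00378782,  1.32884376, -1.00244052]), 'force': array([0.54417053, 0.91651601, 0.37070766]), 'ft_torque': array([ 0.06767152, -0.005138  ,  0.02641253]), 'width': 1.0031282918109947} 0.0188
side {'camera_matrix': [[513.2564, 0.0, 315.6361], [0.0, 513.2564, 200.3279], [0.0, 0.0, 1.0]], 'eye': [0.337, 0.5308, 0.7703], 'attitude': [-0.5102, 2.7649, -1.1145]}
top {'camera_matrix': [[417.5335, 0.0, 314.9044], [0.0, 417.5335, 199.778], [0.0, 0.0, 1.0]], 'eye': [0.4206, -0.0409, 0.9702], 'attitude': [-2.1855, 2.1403, -0.1959]}
wrist {'camera_matrix': [[309.7069, 0.0, 316.5646], [0.0, 309.7069, 197.2371], [0.0, 0.0, 1.0]], 'tool_from_camera': [[0.0004, -0.2773, 0.9608, -0.1574], [0.0003, -0.9608, -0.2773, 0.074], [1.0, 0.0004, -0.0003, 0.0007], [0.0, 0.0, 0.0, 1.0]]}
```

View pics/side0.png

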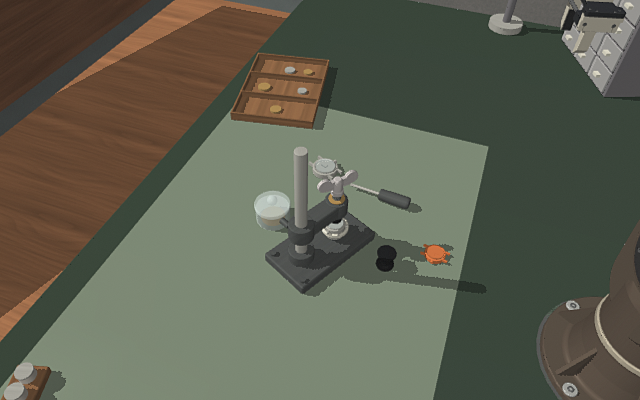

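View pics/top0.png

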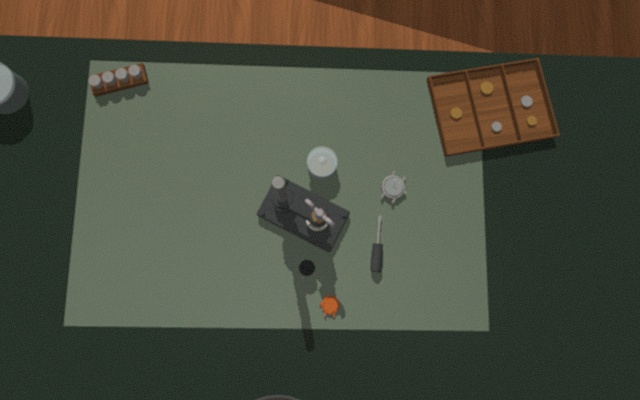

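View pics/wrist0.png

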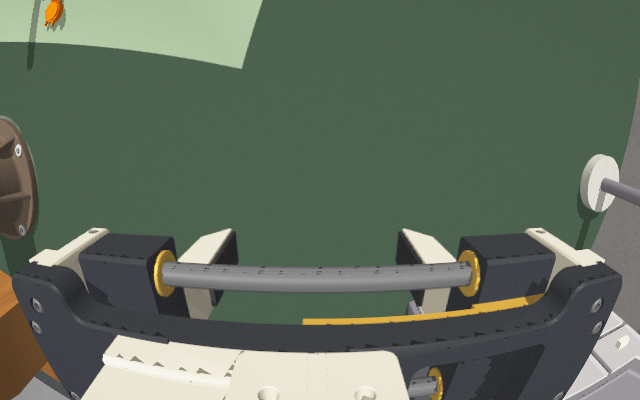

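Side view: press column top near (300,152), wings near (337,182), loupe (386,257), jar (272,208), screwdriver (395,197), orange watch (435,254). Top view: column top (279,183), wings near (318,212). Next I'll measure from the depth images.

```bash
cat > h.py <<'E'
import numpy as np,cv2
from scipy.spatial.transform import Rotation as R
def cloud(d):
    K=d["camera_matrix"];z=d["range_z"];v,u=np.mgrid[:400,:640]
    p=np.stack([(u-K[0,2])/K[0,0]*z,(v-K[1,2])/K[1,1]*z,z],-1)
    return p@R.from_rotvec(d["attitude"]).as_matrix().T+d["eye"]
E
python3 - <<'E'
from h import *
for n,(u0,u1,v0,v1) in {"top":(230,420,130,330),"side":(230,460,130,300)}.items():
    d=np.load(f"/tmp/{n}0.npz");P=cloud(d)
    ok=d["range_z"]>0
    m=ok.copy();m[:]=False;m[v0:v1,u0:u1]=True;m&=ok
    Q=P[m];print(n,"bench z",np.median(Q[:,2]))
    for lo,hi in((.26,.3),(.15,.19),(.12,.15),(.09,.12),(.05,.09),(.03,.05),(.012,.03)):
        s=Q[(Q[:,2]>lo)&(Q[:,2]<hi)]
        if len(s):print(lo,hi,len(s),s.min(0).round(3),s.max(0).round(3),s.mean(0).round(4))
    im=cv2.resize(d["pixels"][v0:v1,u0:u1,::-1],None,fx=3.4 if n=="side" else 3,fy=3.4 if n=="side" else 3,interpolation=cv2.INTER_CUBIC);cv2.imwrite(f"pics/{n}0z.png",im)
    for k,(u,v) in (dict(col=(300,152),loupe=(386,250),jar=(272,200),orange=(435,254),w2=(325,165)) if n=="side" else dict(col=(279,183),loupe=(307,267),jar=(322,160),orange=(330,306),w2=(393,187),sd=(377,257),sdt=(380,220))).items(): print(k,P[v,u].round(3))
E
```

```text
top bench z 0.0024970260137647804
0.26 0.3 146 [ 0.54  -0.013  0.262] [0.561 0.008 0.28 ] [ 0.5494 -0.0021  0.2761]
0.15 0.19 249 [ 0.486 -0.107  0.15 ] [0.551 0.007 0.189] [ 0.5168 -0.068   0.1666]
0.12 0.15 68 [ 0.499 -0.092  0.12 ] [0.548 0.007 0.15 ] [ 0.5205 -0.0501  0.1338]
0.09 0.12 767 [ 0.493 -0.099  0.091] [0.592 0.02  0.12 ] [ 0.5316 -0.0341  0.1142]
0.05 0.09 87 [ 0.493 -0.097  0.05 ] [0.654 0.01  0.089] [ 0.6107 -0.0784  0.0608]
0.03 0.05 1044 [ 0.389 -0.216  0.03 ] [0.68  0.047 0.05 ] [ 0.5787 -0.0758  0.0438]
0.012 0.03 3375 [ 0.301 -0.285  0.012] [0.635 0.06  0.03 ] [ 0.5112 -0.1026  0.022 ]
col [ 0.549 -0.004  0.276]
loupe [ 0.406 -0.059  0.039]
jar [ 0.643 -0.087  0.062]
orange [ 0.321 -0.113  0.012]
w2 [ 0.594 -0.256  0.019]
sd [ 0.431 -0.216  0.027]
sdt [ 0.516 -0.226  0.014]
side bench z 0.0018502120828637336
0.26 0.3 222 [ 0.54  -0.011  0.26 ] [0.561 0.011 0.279] [0.5489 0.0039 0.2724]
0.15 0.19 663 [ 0.485 -0.103  0.15 ] [0.56  0.013 0.19 ] [ 0.5253 -0.0451  0.1648]
0.12 0.15 322 [ 0.491 -0.098  0.12 ] [0.559 0.012 0.15 ] [ 0.5285 -0.0338  0.1364]
0.09 0.12 1432 [ 0.492 -0.093  0.09 ] [0.594 0.024 0.12 ] [ 0.5319 -0.0247  0.1097]
0.05 0.09 415 [ 0.492 -0.092  0.05 ] [0.654 0.025 0.09 ] [ 0.5468 -0.0428  0.064 ]
0.03 0.05 1685 [ 0.389 -0.122  0.03 ] [0.681 0.045 0.05 ] [ 0.566  -0.0523  0.0428]
0.012 0.03 4231 [ 0.299 -0.283  0.012] [0.672 0.063 0.03 ] [ 0.515  -0.0672  0.0211]
col [0.55  0.003 0.277]
loupe [ 0.408 -0.059  0.039]
jar [ 0.642 -0.08   0.061]
orange [ 0.323 -0.104  0.013]
w2 [ 0.595 -0.254  0.019]
```

View pics/top0z.png

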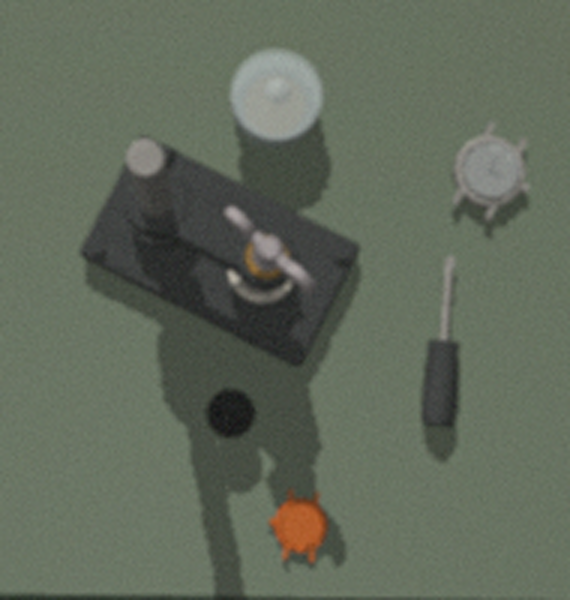

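View pics/side0z.png

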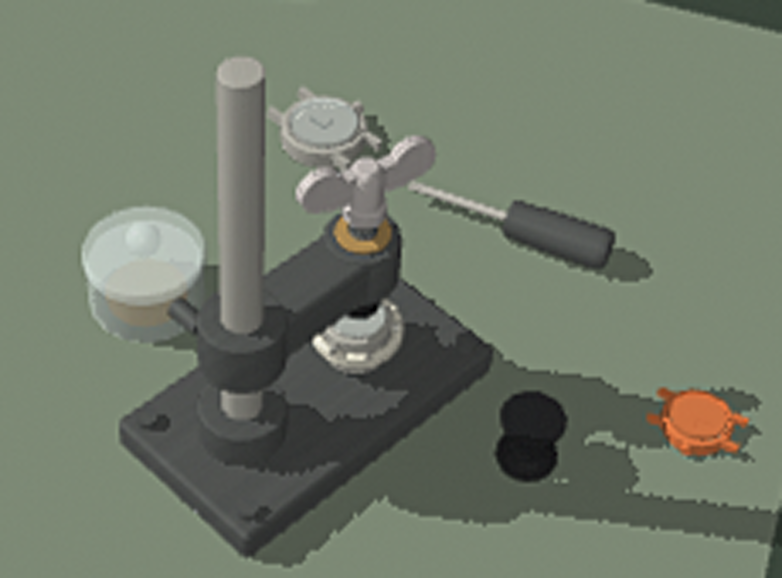

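```bash
python3 - <<'E'
from h import *
A=[]
for n in("top","side"):
    P=cloud(np.load(f"/tmp/{n}0.npz")).reshape(-1,3)
    d=np.hypot(P[:,0]-.549,P[:,1])
    s=P[(P[:,2]>.147)&(P[:,2]<.185)&(d>.035)&(d<.15)]
    A.append(s)
    c=s[:,:2].mean(0);w,V=np.linalg.eigh(np.cov(s[:,:2].T))
    t=(s[:,:2]-c)@V[:,1];print(n,len(s),c.round(4),V[:,1].round(3),np.sqrt(w).round(4),t.min().round(4),t.max().round(4),"zmax",np.percentile(s[:,2],[50,90,98,100]).round(4))
    # midpoint of extents
    print("mid",(c+V[:,1]*(t.min()+t.max())/2).round(4))
    hi=s[s[:,2]>.166]
    for sg in(-1,1):
        q=hi[((hi[:,:2]-c)@V[:,1])*sg>.012]; print(sg,len(q),q.mean(0).round(4),q[:,2].max().round(4))
    b=P[(P[:,2]>.015)&(P[:,2]<.027)&(d<.2)]
    b=b[(b[:,0]>.44)&(b[:,0]<.6)&(b[:,1]<.08)&(b[:,1]>-.17)]
    # arm top
    a=P[(P[:,2]>.105)&(P[:,2]<.117)&(d>.015)&(d<.075)]
    c2=a[:,:2].mean(0);w,V=np.linalg.eigh(np.cov(a[:,:2].T));print("arm",c2.round(4),V[:,1].round(3),np.median(a[:,2]).round(4))
    r=cv2.minAreaRect((b[:,:2]*1000).astype(np.float32));print("base",r)
E
```

```text
top 220 [ 0.5129 -0.0775] [0.673 0.74 ] [0.0034 0.0205] -0.0388 0.0383 zmax [0.1659 0.173  0.1741 0.1755]
mid [ 0.5127 -0.0776]
-1 43 [ 0.4964 -0.0965  0.1712] 0.175
1 45 [ 0.5304 -0.0588  0.1709] 0.1755
arm [ 0.5341 -0.0303] [0.492 0.871] 0.1147
base ((529.008056640625, -46.22020721435547), (189.28927612304688, 105.0896987915039), 63.97123718261719)
side 465 [ 0.5129 -0.0731] [0.675 0.738] [0.0029 0.0218] -0.04 0.037 zmax [0.1622 0.1704 0.1723 0.1744]
mid [ 0.5119 -0.0742]
-1 50 [ 0.4964 -0.094   0.1699] 0.1732
1 57 [ 0.531  -0.0554  0.1698] 0.1744
arm [ 0.5349 -0.0227] [0.422 0.907] 0.1138
base ((528.2409057617188, -43.85333251953125), (190.400146484375, 106.63612365722656), 63.441253662109375)
```

Estimates: screw axis ≈ (0.512, -0.076), press +y at about 63.7°, and wings at 47.6°, so the screw is at about 1.85 rad. I'll push with a closed-finger peg at fixed orientation, orbiting the screw with the camera side away from the column.

```bash
cat >> h.py <<'E'
YP=np.array([np.cos(np.radians(63.7)),np.sin(np.radians(63.7)),0]);XP=np.array([YP[1],-YP[0],0])
RT=np.stack([[0,0,-1],-YP,-XP],1)   # target tool orientation
AX=np.array([.512,-.0755,0])
E
python3 - <<'E'
from h import *
from cell import status
s=status.observe();M=R.from_rotvec(s["ee_rot"]).as_matrix();print(M.round(3),np.linalg.det(RT))
rel=(R.from_matrix(M).inv()*R.from_matrix(RT)).as_rotvec();print("deg",np.degrees(rel))
# hover: TCP at axis offset -y by 90mm, z=.30
for tgt in (AX-YP*.09+[0,0,.30],AX-YP*.03+[0,0,.30]):
    print(tgt,"tool shift m",(M.T@(tgt-s["position"])).round(4))
E
```

```text
[[-0.     0.962  0.273]
 [ 0.001  0.273 -0.962]
 [-1.    -0.    -0.001]] 0.9999999999999999
deg [ 1.32155764e+02 -2.69929375e-02  8.04132817e-02]
[ 0.47212359 -0.15618378  0.3       ] tool shift m [-0.0735  0.4115 -0.3455]
[ 0.49870786 -0.10239459  0.3       ] tool shift m [-0.0735  0.4518 -0.39  ]
```

{"api": "step_arm", "payload": {
  "rows": [
    [1,-0.1,0.05,-0.05,-0.25,0,0],
    [1,-0.1,0.1,-0.1,-0.5,0,0],
    [1,-0.1,0.15,-0.13,-0.75,0,0],
    [1,-0.1,0.2,-0.17,-1,0,0],
    [1,-0.1,0.25,-0.21,-1,0,0],
    [1,-0.1,0.25,-0.21,-1,0,0],
    [1,-0.1,0.25,-0.21,-1,0,0],
    [1,-0.1,0.25,-0.21,-1,0,0],
    [1,-0.1,0.25,-0.21,-1,0,0],
    [1,-0.1,0.25,-0.21,-1,0,0]
  ]
}}

```text
clock: 0.98
position: [0.3175, -0.3844, 0.3067]
ee_rot: [0.191, 1.562, -0.191]
force: [0.0, 0.1, -0.0]
width: 0.324
```

```bash
cat > st.py <<'E'
from h import *
from cell import status
s=status.observe();M=R.from_rotvec(s["ee_rot"]).as_matrix()
print("t",s["clock"],"q",s["joints"].round(3),"pos",s["position"].round(4),"F",s["force"].round(2),"w",round(s["width"],3))
print("yaw of tool y",np.degrees(np.arctan2(M[1,1],M[0,1])).round(2),"target",np.degrees(np.arctan2(-YP[1],-YP[0])).round(2))
p=s["position"]-AX;print("press xy mm",(1000*np.array([p@XP,p@YP,p[2]])).round(1))
E
python3 st.py
```

```text
t 0.9833 q [ 1.004  0.186 -0.274  1.73   0.053  1.232  0.474] pos [ 0.3175 -0.3844  0.3067] F [ 0.01  0.15 -0.04] w 0.324
yaw of tool y 76.07 target -116.3
press xy mm [ -37.5 -363.1  306.7]
```

{"api": "step_arm", "payload": {
  "rows": [
    [1,0.01,0.05,0.02,-0.12,0,0],
    [1,0.01,0.1,0.04,-0.24,0,0],
    [1,0.01,0.15,0.06,-0.36,0,0],
    [1,0.01,0.2,0.075,-0.48,0,0],
    [1,0.01,0.24,0.09,-0.6,0,0],
    [1,0.01,0.28,0.1,-0.72,0,0],
    [1,0.01,0.3,0.11,-0.84,0,0],
    [1,0.01,0.32,0.12,-0.96,0,0],
    [1,0.01,0.32,0.12,-1,0,0],
    [1,0.01,0.32,0.12,-1,0,0],
    [1,0.01,0.32,0.12,-1,0,0]
  ]
}}

```text
clock: 1.9
position: [0.4726, -0.1609, 0.2983]
ee_rot: [-0.622, 1.481, 0.622]
force: [0.3, -0.8, -0.1]
width: 0.005
```

```bash
python3 st.py
```

```text
t 1.9 q [ 0.708  0.232 -0.591  1.723  0.136  1.228  0.879] pos [ 0.4726 -0.1609  0.2983] F [ 0.29 -0.83 -0.07] w 0.005
yaw of tool y 135.59 target -116.3
press xy mm [  2.5 -94.  298.3]
```

{"api": "step_arm", "payload": {
  "rows": [
    [1,0,0,0,-0.12,0,0],
    [1,0,0,0,-0.24,0,0],
    [1,0,0,0,-0.36,0,0],
    [1,0,0,0,-0.48,0,0],
    [1,0,0,0,-0.6,0,0],
    [1,0,0,0,-0.72,0,0],
    [1,0,0,0,-0.84,0,0],
    [1,0,0,0,-0.96,0,0],
    [1,0,0,0,-1,0,0],
    [1,0,0,0,-1,0,0]
  ]
}}

```text
clock: 2.73
position: [0.4723, -0.1614, 0.2985]
ee_rot: [-1.408, 1.068, 1.408]
force: [-0.3, -0.6, -0.5]
width: 0.005
```

```bash
python3 st.py
```

```text
t 2.7333 q [ 0.843  0.264 -0.768  1.714  0.193  1.242  1.874] pos [ 0.4723 -0.1614  0.2985] F [-0.28 -0.58 -0.48] w 0.005
yaw of tool y -164.31 target -116.3
press xy mm [  2.5 -94.6 298.5]
```

{"api": "step_arm", "payload": {
  "rows": [
    [1,0,0,0,-0.12,0,0],
    [1,0,0,0,-0.24,0,0],
    [1,0,0,0,-0.36,0,0],
    [1,0,0,0,-0.48,0,0],
    [1,0,0,0,-0.58,0,0],
    [1,0,0,0,-0.58,0,0],
    [1,0,0,0,-0.58,0,0]
  ]
}}

```text
clock: 3.32
position: [0.4726, -0.1609, 0.2986]
ee_rot: [-1.819, 0.658, 1.82]
force: [0.9, 0.5, -0.8]
width: 0.004
```

```bash
python3 st.py; python3 - <<'E'
from h import *
from cell import cams,status
s=status.observe()
d=cams.get_image("wrist"); cv2.imwrite("pics/wrist1.png",d["pixels"][:,:,::-1])
np.savez("/tmp/wrist1.npz",pos=s["position"],rot=s["ee_rot"],**d)
E
```

```text
t 3.3167 q [ 0.925  0.292 -0.885  1.709  0.236  1.254  2.434] pos [ 0.4726 -0.1609  0.2986] F [ 0.86  0.45 -0.75] w 0.004
yaw of tool y -129.78 target -116.3
press xy mm [  2.5 -94.  298.6]
```

View pics/wrist1.png

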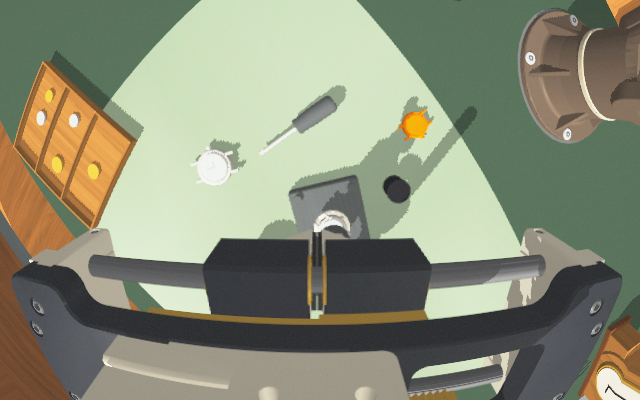

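```bash
python3 - <<'E'
from h import *
d=np.load("/tmp/wrist1.npz");K=d["camera_matrix"];z=d["range_z"];v,u=np.mgrid[:400,:640]
dx=u-K[0,2];dy=v-K[1,2];r=np.hypot(dx,dy);th=r/K[0,0]
ray=np.stack([np.sin(th)*dx/np.maximum(r,1e-9),np.sin(th)*dy/np.maximum(r,1e-9),np.cos(th)],-1)
P=ray/ray[...,2:]*z[...,None];T=d["tool_from_camera"];Q=P@T[:3,:3].T+T[:3,3]
ok=(z>0)
for vv in range(236,330,8):
    print(vv,[ (uu,*(1000*Q[vv,uu]).round().astype(int)) if ok[vv,uu] else None for uu in (215,260,300,310,317,324,330,420)])
m=ok&(Q[...,0]<.005)&(Q[...,0]>-.3)&(abs(Q[...,2])<.12)&(abs(Q[...,1])<.1)
q=Q[m]
for lo in np.arange(-.16,.0,.01):
    s=q[(q[:,0]>=lo)&(q[:,0]<lo+.01)]
    if len(s):print(round(lo,3),len(s),(1000*s.min(0)).round(),(1000*s.max(0)).round())
c=cv2.resize(d["pixels"][200:330,180:460,::-1],None,fx=2.8,fy=2.8,interpolation=cv2.INTER_CUBIC);cv2.imwrite("pics/w1z.png",c)
from cell import cams
e=cams.get_image("side");cv2.imwrite("pics/side1.png",cv2.resize(e["pixels"][60:260,200:460,::-1],None,fx=3,fy=3,interpolation=cv2.INTER_CUBIC))
E
```

```text
236 [(215, np.int64(299), np.int64(-123), np.int64(-169)), (260, np.int64(297), np.int64(-120), np.int64(-91)), (300, np.int64(-8), np.int64(12), np.int64(-9)), (310, np.int64(-8), np.int64(11), np.int64(-4)), (317, np.int64(-5), np.int64(10), np.int64(0)), (324, np.int64(-9), np.int64(12), np.int64(4)), (330, np.int64(-9), np.int64(12), np.int64(7)), (420, np.int64(298), np.int64(-123), np.int64(172))]
244 [(215, np.int64(298), np.int64(-137), np.int64(-170)), (260, np.int64(-74), np.int64(37), np.int64(-17)), (300, np.int64(-74), np.int64(37), np.int64(-5)), (310, np.int64(-20), np.int64(12), np.int64(-3)), (317, np.int64(-16), np.int64(11), np.int64(0)), (324, np.int64(-18), np.int64(12), np.int64(4)), (330, np.int64(-73), np.int64(37), np.int64(4)), (420, np.int64(299), np.int64(-138), np.int64(174))]
252 [(215, np.int64(-81), np.int64(37), np.int64(-29)), (260, np.int64(-79), np.int64(37), np.int64(-16)), (300, np.int64(-78), np.int64(37), np.int64(-5)), (310, np.int64(-28), np.int64(12), np.int64(-3)), (317, np.int64(-25), np.int64(11), np.int64(0)), (324, np.int64(-29), np.int
[... 3653 characters left out ...]
4(2)), (330, np.int64(-93), np.int64(23), np.int64(3)), (420, np.int64(-99), np.int64(26), np.int64(26))]
-0.13 222 [-121.   21.  -52.] [-120.   25.  -19.]
-0.12 10967 [-120.   21.  -51.] [-110.   29.   17.]
-0.11 30761 [-110.  -19.  -97.] [-100.   39.   97.]
-0.1 6521 [-100.  -18.  -94.] [-90.  39.  94.]
-0.09 21424 [-90. -35. -93.] [-80.  39.  94.]
-0.08 6204 [-80. -35. -87.] [-70.  38.  86.]
-0.07 933 [-70. -34. -86.] [-65.  38.  86.]
-0.06 24 [-60.  -2.  -3.] [-58.   3.   2.]
-0.05 181 [-47.  -9.  -3.] [-44.   1.   2.]
-0.04 96 [-39.  10.  -2.] [-30.  11.   2.]
-0.03 160 [-30.  10.  -4.] [-20.  13.   4.]
-0.02 219 [-20.  10. -16.] [-10.  13.  16.]
-0.01 257 [-10.  10. -14.] [-0. 13. 14.]
```

View pics/w1z.png

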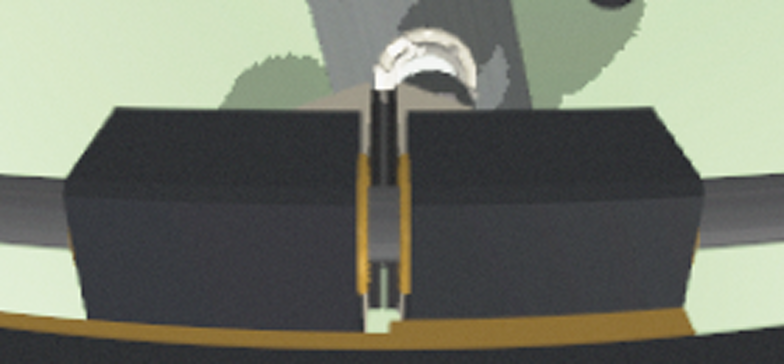

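View pics/side1.png

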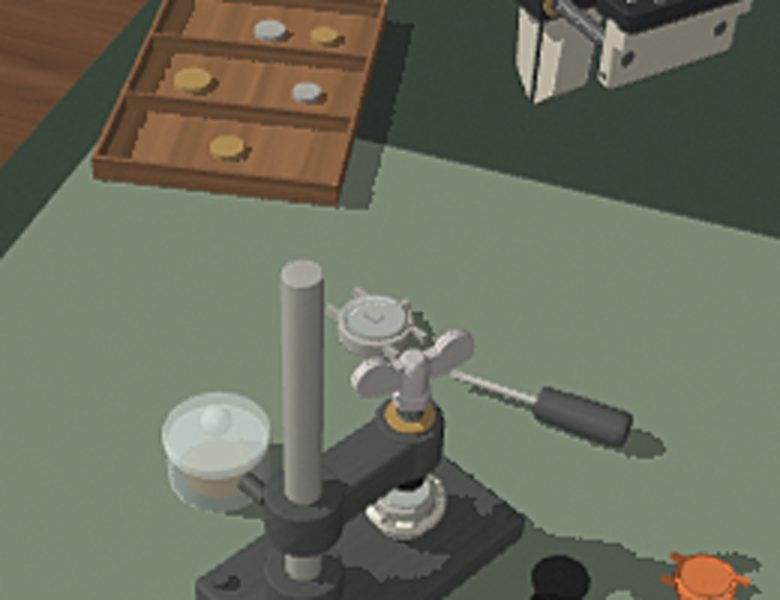

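```bash
cat > plan.py <<'E'
import numpy as np,sys
al=np.radians(float(sys.argv[1]));a,b,D=19.,float(sys.argv[2]),float(sys.argv[3])
# path of Minkowski sum boundary in hand frame, clockwise, start near -w side
def path(n):
    pts=[]
    cs=[(a,-b,-90,0),(a,b,0,90),(-a,b,90,180),(-a,-b,180,270)]
    for cx,cy,t0,t1 in cs:
        for t in np.radians(np.linspace(t0,t1,60)): pts.append((cx+D*np.cos(t),cy+D*np.sin(t)))
    pts.append(pts[0]);p=np.array(pts)[::-1]
    s=np.r_[0,np.cumsum(np.hypot(*np.diff(p,axis=0).T))]
    L=s[-1];q=np.linspace(0,L,n+1)
    return np.c_[np.interp(q,s,p[:,0]),np.interp(q,s,p[:,1])],L
p,L=path(int(sys.argv[4]))
rho=np.linspace(12.5,39,80);E=np.r_[np.c_[rho,0*rho+3.5],np.c_[rho,0*rho-3.5],np.c_[np.full(15,39),np.linspace(-3.5,3.5,15)]]
def hit(th,c):
    x=E[:,0]*np.cos(th)-E[:,1]*np.sin(th)-c[0];y=E[:,0]*np.sin(th)+E[:,1]*np.cos(th)-c[1]
    m=(abs(x)<a)&(abs(y)<b);return m.any(),E[m,0].mean() if m.any() else 0
if __name__=="__main__":
    print("L",L)
    col=85*np.array([np.sin(al),np.cos(al)]) # column in hand frame (press rotated by -al)
    for i,c in enumerate(p):
        psi=np.arctan2(c[1],c[0]);th=psi; rr=0
        while True:
            h,r=hit(th,c)
            if not h: break
            rr=r;th-=.01
        d=np.maximum(abs(col-c)-[95,37.5],0);cl=np.hypot(*d)-11
        print(i,c.round(1),"psi %.0f ear_press_deg %.1f rho %.0f colclear %.1f"%(np.degrees(psi+al)%360,np.degrees(th+al)%360,rr,cl))
E
python3 plan.py -13.5 10.5 14 30
```

```text
L 205.96199636393285
0 [ 19.  -24.5] psi 294 ear_press_deg 242.2 rho 14 colclear 58.7
1 [ 12.1 -24.5] psi 283 ear_press_deg 217.0 rho 15 colclear 58.7
2 [  5.3 -24.5] psi 269 ear_press_deg 201.6 rho 19 colclear 58.7
3 [ -1.6 -24.5] psi 253 ear_press_deg 192.6 rho 24 colclear 58.7
4 [ -8.5 -24.5] psi 237 ear_press_deg 186.5 rho 31 colclear 58.7
5 [-15.3 -24.5] psi 224 ear_press_deg 183.2 rho 36 colclear 58.7
6 [-22.2 -24.1] psi 214 ear_press_deg 181.3 rho 39 colclear 58.3
7 [-28.2 -21. ] psi 203 ear_press_deg 176.9 rho 38 colclear 55.2
8 [-32.1 -15.5] psi 192 ear_press_deg 168.2 rho 38 colclear 49.6
9 [-33.   -8.7] psi 181 ear_press_deg 144.6 rho 14 colclear 42.9
10 [-33.   -1.8] psi 170 ear_press_deg 122.7 rho 16 colclear 36.0
11 [-33.   5.] psi 158 ear_press_deg 108.6 rho 21 colclear 29.1
12 [-32.9  11.9] psi 147 ear_press_deg 100.8 rho 26 colclear 22.3
13 [-30.6  18.3] psi 136 ear_press_deg 92.1 rho 30 colclear 15.9
14 [-25.6  22.8] psi 125 ear_press_deg 81.8 rho 32 colclear 11.3
15 [-19.   24.5] psi 114 ear_press_deg 62.2 rho 14 colclear 9.7
16 [-12.1  24.5] psi 103 ear_press_deg 
[... 205 characters left out ...]
7
20 [15.3 24.5] psi 44 ear_press_deg 3.2 rho 36 colclear 9.7
21 [22.2 24.1] psi 34 ear_press_deg 1.3 rho 39 colclear 10.0
22 [28.2 21. ] psi 23 ear_press_deg 356.9 rho 38 colclear 13.1
23 [32.1 15.5] psi 12 ear_press_deg 348.2 rho 38 colclear 18.7
24 [33.   8.7] psi 1 ear_press_deg 324.6 rho 14 colclear 25.4
25 [33.   1.8] psi 350 ear_press_deg 302.7 rho 16 colclear 32.3
26 [33. -5.] psi 338 ear_press_deg 288.6 rho 21 colclear 39.2
27 [ 32.9 -11.9] psi 327 ear_press_deg 280.8 rho 26 colclear 46.0
28 [ 30.6 -18.3] psi 316 ear_press_deg 272.1 rho 30 colclear 52.4
29 [ 25.6 -22.8] psi 305 ear_press_deg 261.8 rho 32 colclear 57.0
30 [ 19.  -24.5] psi 294 ear_press_deg 242.2 rho 14 colclear 58.7
```

{"api": "step_arm", "payload": {
  "rows": [
    [1,0.04,0,-0.011,0,0,0],
    [1,0.08,0,-0.011,0,0,0],
    [1,0.12,0,-0.011,0,0,0],
    [1,0.16,0,-0.011,0,0,0],
    [1,0.185,0,-0.011,0,0,0],
    [1,0.198,0,-0.011,0,0,0],
    [1,0.198,-0.02,-0.011,0,0,0],
    [1,0.198,-0.04,-0.011,0,0,0],
    [1,0.198,-0.05,-0.011,0,0,0],
    [1,0.198,-0.05,-0.011,0,0,0],
    [1,0.198,-0.05,-0.011,0,0,0]
  ]
}}

```text
clock: 4.33
position: [0.5054, -0.1349, 0.1408]
ee_rot: [-1.825, 0.653, 1.823]
force: [-0.6, -0.6, -0.5]
width: 0.005
```

```bash
python3 st.py; python3 - <<'E'
from h import *
from cell import cams
for n,(u0,u1,v0,v1) in {"top":(250,380,150,270),"side":(230,430,120,300)}.items():
    d=cams.get_image(n);cv2.imwrite(f"pics/{n}2.png",cv2.resize(d["pixels"][v0:v1,u0:u1,::-1],None,fx=3.3 if n=="side" else 4.5,fy=3.3 if n=="side" else 4.5,interpolation=cv2.INTER_CUBIC))
E
```

```text
t 4.3333 q [ 0.744  0.487 -0.796  1.879  0.424  0.951  2.209] pos [ 0.5054 -0.1349  0.1408] F [-0.58 -0.62 -0.47] w 0.005
yaw of tool y -129.35 target -116.3
press xy mm [ 20.4 -56.2 140.8]
```

View pics/side2.png

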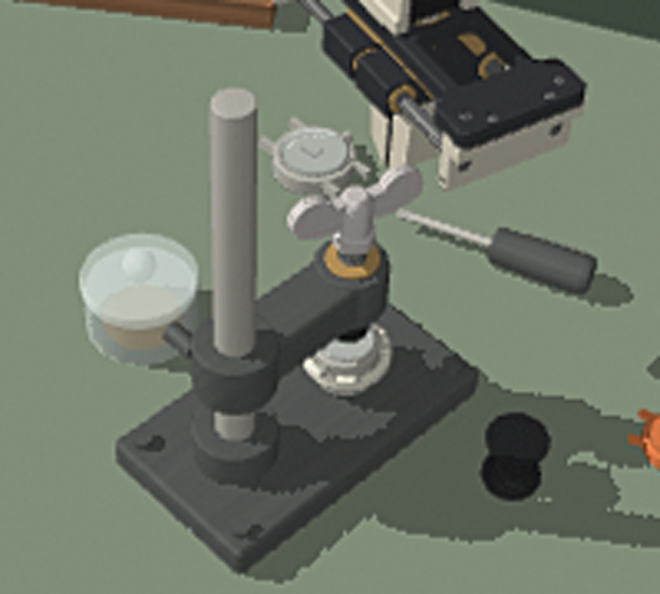

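View pics/top2.png

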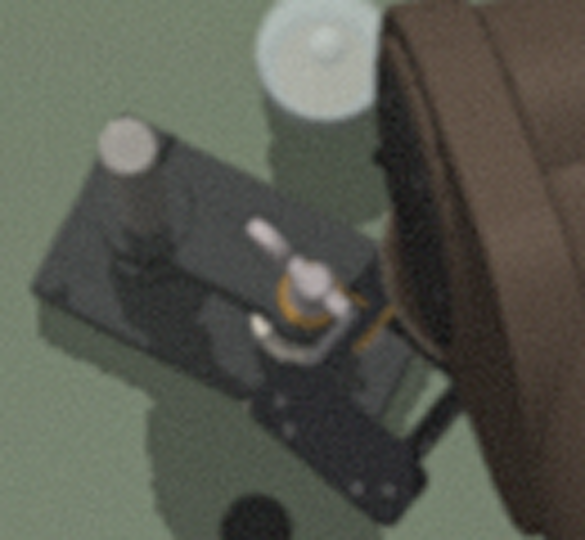

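{"api": "step_arm", "payload": {
  "rows": [
    [1,0,-0.015,0,0,0,0],
    [1,0,-0.03,0,0,0,0],
    [1,0,-0.038,0.001,0,0,0],
    [1,0,-0.037,0.006,0,0,0],
    [1,0,-0.034,0.012,0,0,0],
    [1,0,-0.0325,0.0175,0,0,0],
    [1,0,-0.0325,0.024,0,0,0],
    [1,0,-0.0325,0.03,0,0,0],
    [1,0,-0.0325,0.037,0,0,0],
    [1,0,-0.0325,0.0433,0,0,0],
    [1,0,-0.0325,0.0433,0,0,0]
  ]
}}

```text
clock: 5.35
position: [0.4936, -0.092, 0.1403]
ee_rot: [-1.824, 0.652, 1.826]
force: [-0.5, -0.2, -0.6]
width: 0.004
```

```bash
cat > look.py <<'E'
import sys;from h import *
from cell import cams
n=sys.argv[1]
d=cams.get_image("side");P=cloud(d).reshape(-1,3)
np.savez(f"/tmp/side{n}.npz",**d)
cv2.imwrite(f"pics/side{n}.png",cv2.resize(d["pixels"][120:270,250:430,::-1],None,fx=4,fy=4,interpolation=cv2.INTER_CUBIC))
E
python3 st.py; python3 look.py 3
```

```text
t 5.35 q [ 0.688  0.46  -0.811  1.926  0.413  0.931  2.131] pos [ 0.4936 -0.092   0.1403] F [-0.52 -0.24 -0.59] w 0.004
yaw of tool y -129.29 target -116.3
press xy mm [ -9.2 -23.  140.3]
```

View pics/side3.png

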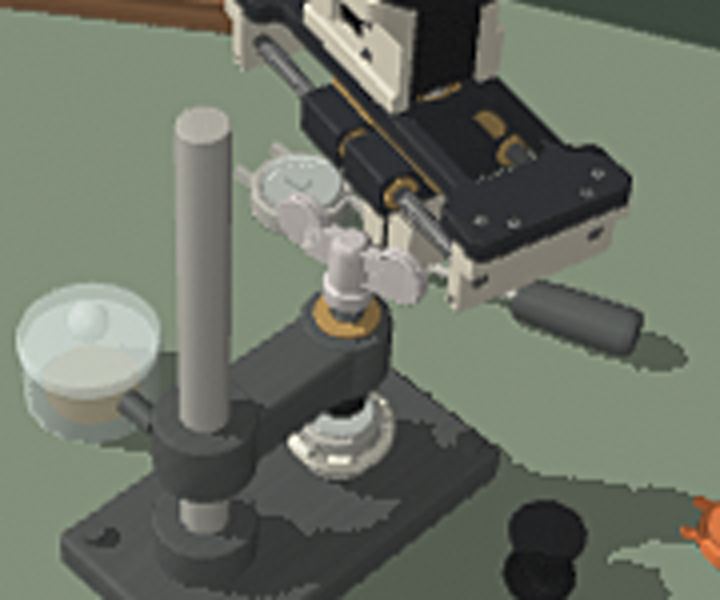

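Side view: the peg is behind the wing pair near (345,260) in the crop, and the wings have turned as planned with negligible force. I'll carry on round.

{"api": "step_arm", "payload": {
  "rows": [
    [1,0,0,0.0086,0,0,0],
    [1,0,0,0.0171,0,0,0],
    [1,0,-0.0005,0.0258,0,0,0],
    [1,0,-0.0044,0.0333,0,0,0],
    [1,0,-0.0113,0.0381,0,0,0],
    [1,0,-0.0198,0.0393,0,0,0],
    [1,0,-0.0284,0.0393,0,0,0],
    [1,0,-0.0369,0.0393,0,0,0],
    [1,0,-0.0455,0.0391,0,0,0],
    [1,0,-0.0535,0.0363,0,0,0],
    [1,0,-0.0591,0.03,0,0,0],
    [1,0,-0.0591,0.03,0,0,0]
  ]
}}

```text
clock: 6.4
position: [0.5079, -0.0405, 0.1404]
ee_rot: [-1.825, 0.651, 1.823]
force: [0.5, 0.5, 0.3]
width: 0.004
```

```bash
python3 st.py; python3 look.py 4
```

```text
t 6.4 q [ 0.581  0.47  -0.811  1.911  0.42   0.937  2.024] pos [ 0.5079 -0.0405  0.1404] F [0.45 0.49 0.26] w 0.004
yaw of tool y -129.32 target -116.3
press xy mm [-19.1  29.5 140.4]
```

View pics/side4.png

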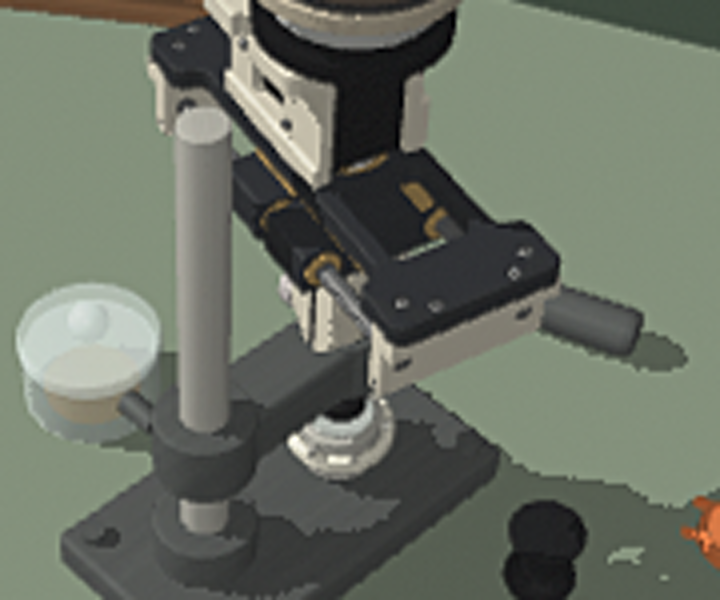

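{"api": "step_arm", "payload": {
  "rows": [
    [1,0,-0.001,-0.0083,0,0,0],
    [1,0,-0.001,-0.0169,0,0,0],
    [1,0,-0.001,-0.0254,0,0,0],
    [1,0,-0.001,-0.034,0,0,0],
    [1,0,-0.001,-0.0426,0,0,0],
    [1,0,-0.001,-0.0511,0,0,0],
    [1,0,-0.001,-0.0598,0,0,0],
    [1,0,0.0022,-0.0673,0,0,0],
    [1,0,0.0091,-0.0721,0,0,0],
    [1,0,0.0176,-0.0733,0,0,0],
    [1,0,0.0263,-0.0733,0,0,0],
    [1,0,0.0263,-0.0733,0,0,0]
  ]
}}

```text
clock: 7.45
position: [0.5369, -0.0962, 0.1401]
ee_rot: [-1.823, 0.655, 1.824]
force: [0.3, -0.5, -0.1]
width: 0.006
```

```bash
python3 st.py; python3 look.py 5
```

```text
t 7.45 q [ 0.641  0.521 -0.786  1.826  0.44   0.979  2.122] pos [ 0.5369 -0.0962  0.1401] F [ 0.28 -0.48 -0.12] w 0.006
yaw of tool y -129.44 target -116.3
press xy mm [ 31.5  -7.5 140.1]
```

View pics/side5.png

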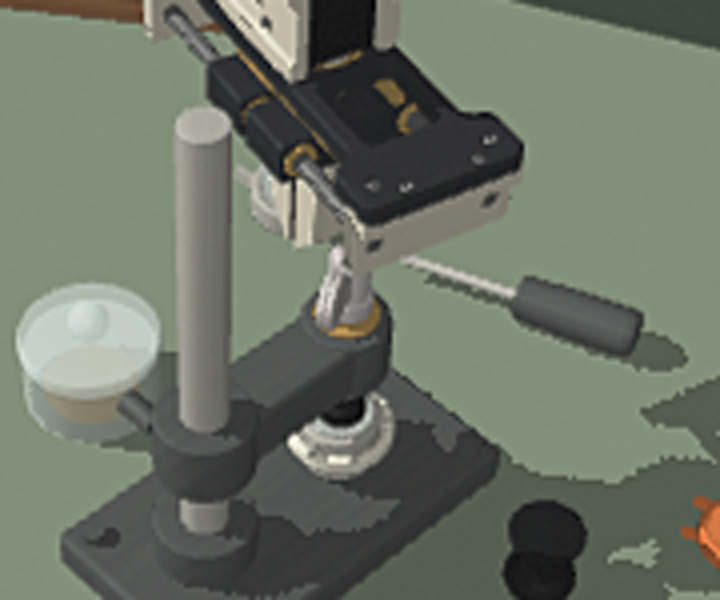

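{"api": "step_arm", "payload": {
  "rows": [
    [1,0,0.0045,0,0,0,0],
    [1,0,0.009,0,0,0,0],
    [1,0,0.013,0,0,0,0],
    [1,0,0.0171,0.0005,0,0,0],
    [1,0,0.0215,0.0015,0,0,0],
    [1,0,0.0251,0.003,0,0,0],
    [1,0,0.0285,0.006,0,0,0],
    [1,0,0.0308,0.0093,0,0,0],
    [1,0,0.0322,0.0135,0,0,0],
    [1,0,0.0329,0.0175,0,0,0],
    [1,0,0.0329,0.0175,0,0,0]
  ]
}}

```text
clock: 8.42
position: [0.5102, -0.1058, 0.1404]
ee_rot: [-1.825, 0.652, 1.824]
force: [2.4, -0.5, -1.9]
width: 0.006
```

```bash
python3 st.py
```

```text
t 8.4167 q [ 0.692  0.486 -0.801  1.883  0.426  0.95   2.15 ] pos [ 0.5102 -0.1058  0.1404] F [ 2.42 -0.48 -1.94] w 0.006
yaw of tool y -129.33 target -116.3
press xy mm [ 11.8 -28.  140.4]
```

{"api": "step_arm", "payload": {
  "rows": [
    [1,0,0,0.004,0,0,0],
    [1,0,0,0.008,0,0,0],
    [1,0,0,0.0125,0,0,0],
    [1,0,0,0.017,0,0,0],
    [1,0,0,0.0215,0,0,0],
    [1,0,0,0.0215,0,0,0]
  ]
}}

```text
clock: 8.92
position: [0.4965, -0.0955, 0.1403]
ee_rot: [-1.824, 0.654, 1.825]
force: [1.1, -5.0, 1.4]
width: 0.007
```

```bash
python3 st.py; python3 look.py 6
```

```text
t 8.9167 q [ 0.69   0.465 -0.81   1.918  0.417  0.935  2.134] pos [ 0.4965 -0.0955  0.1403] F [ 1.08 -5.    1.37] w 0.007
yaw of tool y -129.35 target -116.3
press xy mm [ -5.  -24.8 140.3]
```

View pics/side6.png

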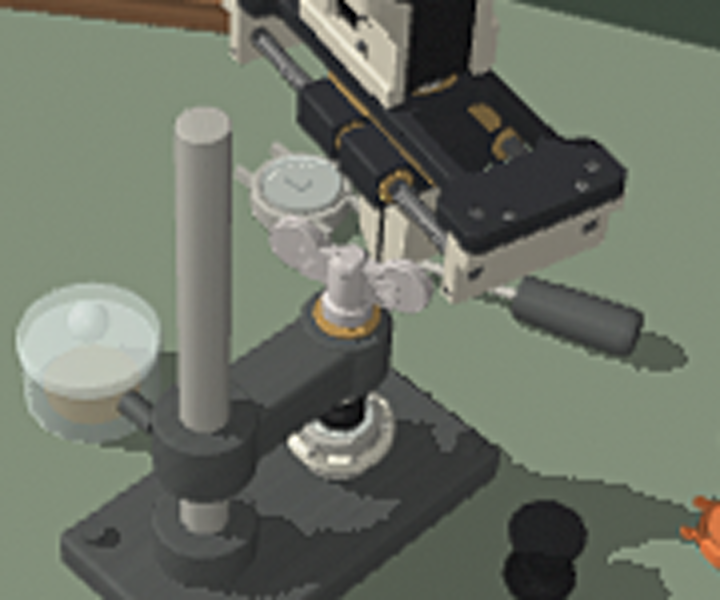

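```bash
cat > ang.py <<'E'
import sys;from h import *
d=np.load(f"/tmp/side{sys.argv[1]}.npz");P=cloud(d)
pts=[]
for u,v in eval(sys.argv[2]):
    q=P[v-4:v+5,u-4:u+5].reshape(-1,3);c=P[v,u];q=q[np.linalg.norm(q-c,axis=1)<.009];pts.append(q);print((u,v),c.round(4),len(q))
A=pts[0].mean(0);B=pts[1].mean(0)
# direction between faces: same plane (both visible faces lie on one side? one push-half, one back-half offset)
def pl(q):
    w,V=np.linalg.eigh(np.cov((q-q.mean(0)).T));n=V[:,0];n=n*np.sign(n[0]+1e-9);return np.degrees(np.arctan2(n[1],n[0])),n[2]
print("normals",[pl(q) for q in pts])
e=B-A;yaw=np.degrees(np.arctan2(e[1],e[0]));print("line yaw",yaw,"press",(yaw+26.3)%180)
E
python3 ang.py 3 "[(322,174),(349,188)]"; python3 ang.py 6 "[(324,180),(350,191)]"
```

```text
(322, 174) [ 0.5451 -0.0866  0.1563] 38
(349, 188) [ 0.4889 -0.0645  0.1628] 60
normals [(np.float64(74.95684427616492), np.float64(-0.022039943040557796)), (np.float64(72.52671734313765), np.float64(0.11757334567968009))]
line yaw 160.83255283667205 press 7.132552836672062
(324, 180) [ 0.5378 -0.0771  0.1529] 63
(350, 191) [ 0.4878 -0.0688  0.1522] 60
normals [(np.float64(84.73105619120517), np.float64(0.10936019265256133)), (np.float64(80.11784600385884), np.float64(0.04459861799313246))]
line yaw 170.9465908721884 press 17.24659087218842
```

{"api": "step_arm", "payload": {
  "rows": [
    [1,0,0,0.003,0,0,0],
    [1,0,0,0.006,0,0,0],
    [1,0,0,0.008,0,0,0],
    [1,0,0,0.008,0,0,0],
    [1,0,0,0.008,0,0,0]
  ]
}}

```text
clock: 9.38
position: [0.492, -0.0919, 0.1402]
ee_rot: [-1.824, 0.654, 1.825]
force: [0.9, -4.8, 1.2]
width: 0.006
```

```bash
python3 st.py; python3 look.py 7;python3 ang.py 7 "[(323,179),(350,192)]"
```

```text
t 9.3833 q [ 0.69   0.457 -0.813  1.93   0.414  0.929  2.128] pos [ 0.492  -0.0919  0.1402] F [ 0.89 -4.85  1.24] w 0.006
yaw of tool y -129.39 target -116.3
press xy mm [-10.7 -23.6 140.2]
(323, 179) [ 0.5412 -0.0815  0.1501] 50
(350, 192) [ 0.4866 -0.0648  0.1538] 58
normals [(np.float64(75.05333225647723), np.float64(0.02006784675812177)), (np.float64(80.66071979639013), np.float64(0.11723373684631047))]
line yaw 165.34174037454056 press 11.641740374540575
```

View pics/side7.png

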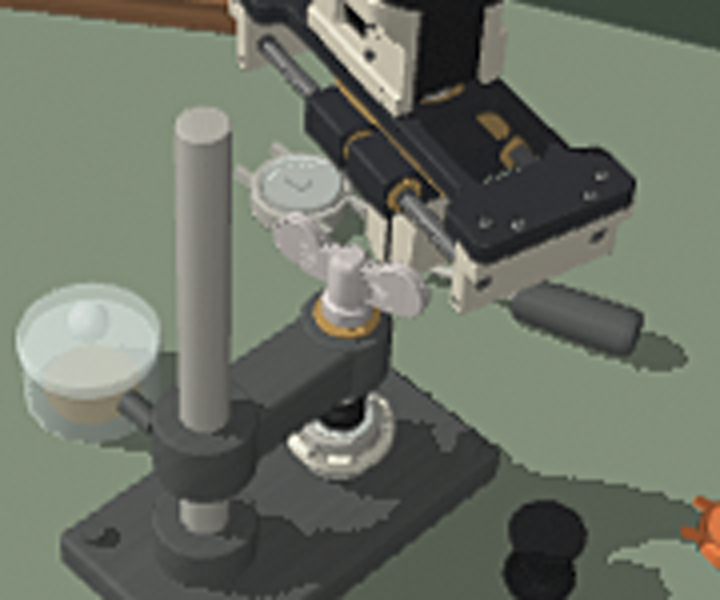

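{"api": "step_arm", "payload": {
  "rows": [
    [1,0,0,0.003,0,0,0],
    [1,0,0,0.006,0,0,0],
    [1,0,0,0.009,0,0,0],
    [1,0,0,0.012,0,0,0],
    [1,0,0,0.012,0,0,0],
    [1,0,0,0.012,0,0,0]
  ]
}}

```text
clock: 9.93
position: [0.4841, -0.0858, 0.1401]
ee_rot: [-1.823, 0.655, 1.825]
force: [0.6, -5.4, 0.7]
width: 0.002
```

```bash
python3 st.py; python3 look.py 8;python3 ang.py 8 "[(322,177),(350,192)]"
```

```text
t 9.9333 q [ 0.689  0.445 -0.819  1.949  0.408  0.921  2.119] pos [ 0.4841 -0.0858  0.1401] F [ 0.61 -5.41  0.68] w 0.002
yaw of tool y -129.38 target -116.3
press xy mm [-20.4 -21.6 140.1]
(322, 177) [ 0.5447 -0.086   0.1497] 43
(350, 192) [ 0.4864 -0.064   0.1547] 65
normals [(np.float64(67.67602995456504), np.float64(0.04210785045486329)), (np.float64(81.43105577516806), np.float64(0.27686752484203125))]
line yaw 160.29268020884533 press 6.592680208845337
```

View pics/side8.png

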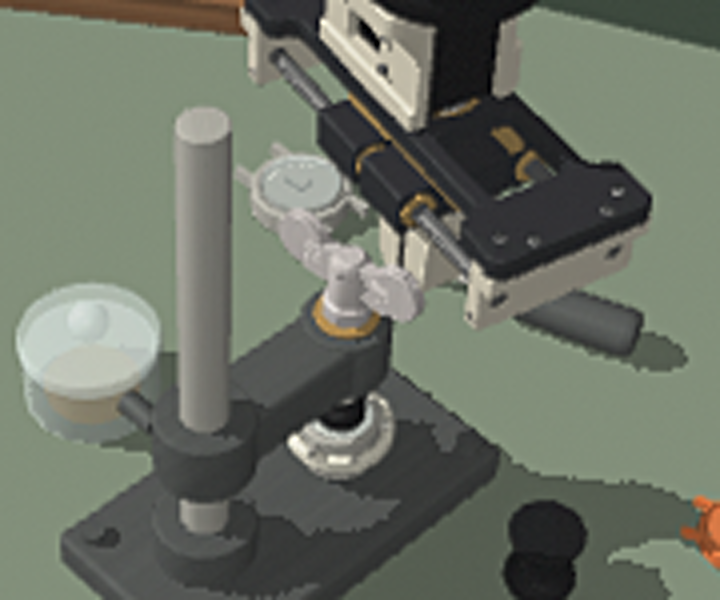

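The screw now reads about 9.3 rad, with resistance rising. Backing straight off, then up and clear.

{"api": "step_arm", "payload": {
  "rows": [
    [1,0,0.005,0,0,0,0],
    [1,0,0.02,0,0,0,0],
    [1,0,0.04,0,0,0,0],
    [1,0,0.07,0,0,0,0],
    [1,0,0.1,0,0,0,0],
    [1,-0.03,0.12,0,0,0,0],
    [1,-0.07,0.13,0,0,0,0],
    [1,-0.11,0.14,0,0,0,0],
    [1,-0.15,0.14,0,0,0,0],
    [1,-0.18,0.14,0,0,0,0],
    [1,-0.18,0.14,0,0,0,0]
  ]
}}

```text
clock: 10.9
position: [0.4157, -0.171, 0.2885]
ee_rot: [-1.83, 0.652, 1.819]
force: [1.7, 0.2, -0.2]
width: 0.003
```

```bash
python3 st.py; python3 look.py 9; python3 ang.py 9 "[(322,178),(350,192)]"; python3 - <<'E'
from h import *
from cell import cams
d=cams.get_image("top");np.savez("/tmp/top9.npz",**d)
cv2.imwrite("pics/top9.png",cv2.resize(d["pixels"][130:330,230:420,::-1],None,fx=3,fy=3,interpolation=cv2.INTER_CUBIC))
for n,l in(("top","0"),("top","9"),("side","0"),("side","9")):
    d=np.load(f"/tmp/{n}{l}.npz");P=cloud(d).reshape(-1,3);c=np.array([.5125,-.0775 if n=="top" else -.0735])
    r=np.hypot(*(P[:,:2]-c).T);s=P[(r<.007)&(P[:,2]>.13)&(P[:,2]<.2)]
    e=P[(r<.042)&(P[:,2]>.145-.012*(l=="9"))&(P[:,2]<.2)];w,V=np.linalg.eigh(np.cov(e[:,:2].T));y=np.degrees(np.arctan2(V[1,1],V[0,1]))
    print(n,l,"hub top",np.median(s[s[:,2]>s[:,2].max()-.006][:,2]).round(4),len(s),"wing yaw",y.round(1),"press",((y+26.3)%180).round(1))
E
```

```text
t 10.9 q [ 1.075  0.2   -0.923  1.83   0.173  1.189  2.553] pos [ 0.4157 -0.171   0.2885] F [ 1.71  0.2  -0.18] w 0.003
yaw of tool y -129.32 target -116.3
press xy mm [ -44.  -128.3  288.5]
(322, 178) [ 0.5404 -0.0736  0.1599] 51
(350, 192) [ 0.4888 -0.0735  0.1449] 57
normals [(np.float64(-84.89916343665135), np.float64(-0.5246489409429753)), (np.float64(-88.0156333965214), np.float64(0.05492995744549931))]
line yaw 179.9187372533232 press 26.218737253323212
top 0 hub top 0.1659 41 wing yaw 47.7 press 74.0
top 9 hub top 0.155 38 wing yaw -178.2 press 28.1
side 0 hub top 0.1646 105 wing yaw 47.6 press 73.9
side 9 hub top 0.1534 93 wing yaw -178.4 press 27.9
```

View pics/side9.png

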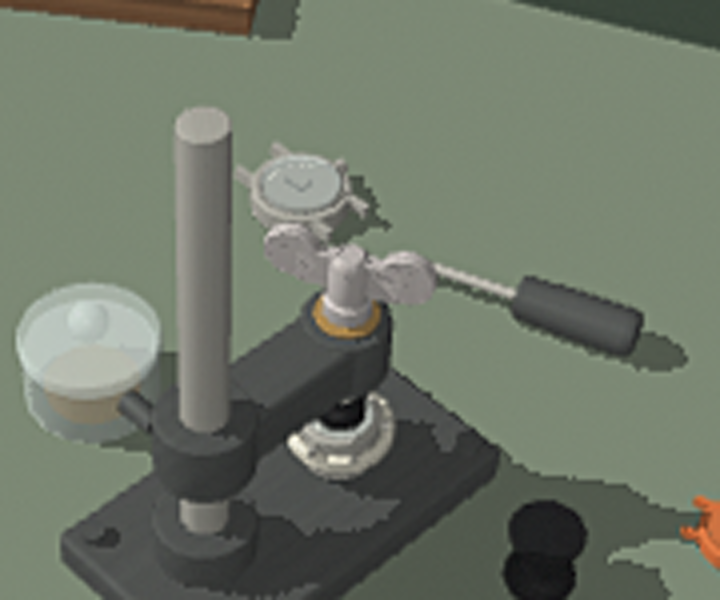

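View pics/top9.png

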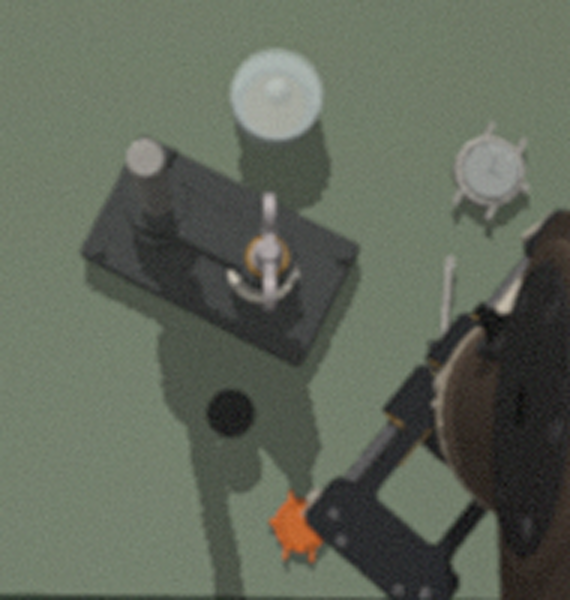

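{"api": "step_arm", "payload": {
  "rows": [
    [1,0,0,0,0,0,0],
    [1,0,0,0,0,0,0],
    [1,0,0,0,0,0,0],
    [1,0,0,0,0,0,0],
    [1,0,0,0,0,0,0],
    [1,0,0,0,0,0,0]
  ]
}}

```text
clock: 11.5
position: [0.4139, -0.1713, 0.284]
ee_rot: [-1.824, 0.652, 1.825]
force: [-0.4, -1.3, 0.5]
width: 0.004
```

```bash
python3 st.py; python3 - <<'E'
from h import *
from cell import cams,arm
d=cams.get_image("side");P=cloud(d).reshape(-1,3);c=np.array([.5125,-.0735])
r=np.hypot(*(P[:,:2]-c).T);e=P[(r<.042)&(P[:,2]>.133)&(P[:,2]<.2)];w,V=np.linalg.eigh(np.cov(e[:,:2].T));print("press",(np.degrees(np.arctan2(V[1,1],V[0,1]))+26.3)%180)
a=np.load("/tmp/side0.npz");P0=cloud(a);P1=cloud(d)
for k,(u,v) in dict(loupe=(386,250),jar=(272,200),orange=(435,254),w2=(325,165),sd=(395,197),case=(337,238)).items():print(k,P0[v,u].round(3),P1[v,u].round(3))
print(arm.sign_off())
E
```

```text
t 11.5 q [ 1.072  0.205 -0.92   1.837  0.175  1.186  2.551] pos [ 0.4139 -0.1713  0.284 ] F [-0.37 -1.26  0.48] w 0.004
yaw of tool y -129.33 target -116.3
press xy mm [ -45.5 -129.4  284. ]
press 27.971181829729943
loupe [ 0.408 -0.059  0.039] [ 0.408 -0.059  0.039]
jar [ 0.642 -0.08   0.061] [ 0.641 -0.079  0.061]
orange [ 0.323 -0.104  0.013] [ 0.323 -0.106  0.011]
w2 [ 0.595 -0.254  0.019] [ 0.596 -0.255  0.018]
sd [ 0.428 -0.209  0.025] [ 0.428 -0.207  0.027]
case [ 0.503 -0.063  0.026] [ 0.503 -0.063  0.027]
the job is handed in; nothing more can be done
None
```

The screw is run down and the job is handed in at about 11.5 s. By the screw's angle the glass should be fully home, though I did not measure the glass itself.

I held the fingers closed as a single peg and pushed one ear clockwise, from about 1.85 rad to about 9.3 rad, without gripping the screw. Wrist force readings stayed at 5.5 N or below. I then backed straight off and lifted clear.

**Screw and glass:**
- **Screw angle:** after release it rests at about 8.94 rad in both the side and top views. That matches the expected spring-back to about 8.9 once pressed past home.
- **Hub drop:** the hub came down 11 mm, against 11.3 mm expected from the turn.
- **Glass:** I infer it is home because I pushed past 9.0 rad, the resistance rose, and the screw sprang back. The die hides the glass from the cameras.

**Other things on the bench:**
- The loupe, jar, screwdriver, orange watch and other watch read within 2–3 mm of where they started, which is within measurement noise.
- The watch under the die still looks seated in its nest in the side picture.

The top and side cameras disagreed by about 4 mm in y for the screw axis. I used a point between the two readings, and the hand's planned clearance from the column was just under 10 mm.

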